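Shut the prep board's trays against the stop

ROBOT

A 6-joint arm with a two-finger parallel gripper is mounted at the origin on the work surface. World frame = base frame: x ahead of the robot, y to its left, z up, the work surface at z = 0. Lengths are in m, angles in rad, forces in N, time in s.
With the tool pointing down it reaches from about 0.35 to 0.875 m from the base axis. Payload 4.2 kg.
Tool frame: the origin (TCP) lies at the very end of the fingers, on their centre line; the grasp point (between the pads) lies manip.hold_point_z behind it (manip.hold_point_z is the distance from the TCP to the grasp point, in m); z points along the fingers, y is the line along which they close (so a half turn about z gives the same grasp; the last joint's range is limited). The gripper opens to 85 mm and grips with 20 to 120 N. Pads are 22 mm wide; open, the fingers measure 114 mm over their backs; the gripper's body (76 mm by 85 mm) begins 54 mm behind the grasp point. The pads swing forward as they close: fully open they stand 13 mm farther back than shut.
Start: joints at [-0.977, 0.385, 0.008, 0, -1.194, -0.259], TCP at [0.205, -0.59, 0.231] pointing down, gripper open.
Joint ranges: [-3.14, 3.14], [-1.21, 2.06], [-1.07, 1.41], [-3.16, 2.05], [-2.99, -0.16], [-3.1, 3.1]. Speed limits (rad/s): [2.79, 2.79, 3.14, 3.14, 3.14, 3.14].

INTERFACE

Orientations are given as a unit quaternion [x, y, z, w].
In Python, from station import sense, optics, workorder, manip gives the robot as it stands.
- The arm moves only by the tool send_rows, never from a script. Its argument "plan" is text: rows parted by semicolons, each of 6 numbers parted by spaces: the shift along the tool's x, y, z as a fraction of full scale, then the turn, a rotation vector about the tool's x, y, z as a fraction of full scale. A call has 1 to 12 rows; each row is the pose to reach, as a shift and turn from the pose commanded when the call began, along the tool's axes at that moment; what a row does not reach only later rows make up. Full scale, the value 1, is 30 cm for a shift and 45 degrees for a turn. A row lasts 1/8 s, in which the tool goes at most 62.5 mm and 10.7 degrees, less where a joint would pass 70% of its speed; a pose out of reach is approached as far as the arm can. A call with a number of a shift or a turn outside -1 to 1 is refused whole. A call with a gripper value outside its range is refused whole. "hand" is the opening, from -1 (shut) to 1 (fully open), set as the call begins (left out, the last holds). The fingers move at their own pace and stop on an object; the grip force is fixed at half the most. Time passes only in rows, so rows that repeat a pose let the fingers close. It gives the time, the measured TCP pose, the force, the opening and the grip force at its end, in the units of the state.
- sense(): the state, without advancing time (a new reading comes with each control period).
- optics.get_image(name): name is "side" or "top" or "wrist"; returns the picture (420x560x3 uint8, red, green, blue); there is no depth.
- optics.get_calibration(name): a dict with "fovy" (degrees; the focal length in pixels is half the picture's height over the tangent of half this angle, whatever the lens; pixels are square), "cx", "cy" (the principal point, pixels), "R" (3x3) and "t" (3): a world point X has camera coordinates R X + t; the wrist camera has in their place "mount" (4x4, takes a point from camera to tool coordinates, whose origin is the TCP and whose axes are the flange's). Camera axes: x right, y down, z forward; pixel columns grow to the right and rows downward; lengths in m; the calibration is good to about 2 mm. A picture is of the moment at which its call begins: read the wrist's pose just before it. get_calibration takes no time and is no camera call.
- workorder.finish_job(): hands the job in; it is judged then, once.
The state is a dict: "t": time; "joints": joint angles; "joint_velocities": joint speeds; "effort": joint torques, N m; "ee_pos": TCP position; "tool_rot": TCP orientation; "wrist_force": force on the tool from outside, world axes, zero at the start; "wrist_torque": the same for the moment, N m; "finger_gap": finger opening in m; "grip_force": force on a finger pad.
Only numpy, scipy, OpenCV 4.12 (cv2) and the standard library are available. Lean on these libraries where they do the work, as an engineer would, in place of code of your own. Each camera call takes 0.05 s, during which the arm holds its last target. There are 200 camera calls.

TASK

Both trays of the bamboo prep board are sticking out, and they are so stiff that the board slides away before they give. Shove the board along the table against the bent stop bracket to press one tray fully home, then turn the board and shove it against the bracket again to press the other tray fully home. Leave the board flat on the table with both trays shut, and leave the camping gear around it where it is.

Things in the scene. Friction and masses are not known exactly. Their poses are not given: they have to be found in the camera images.
- board: Bamboo prep board over two slide-out trays, loose, about 0.7 kg; pushed, it slides at 3 to 6 N. 200 mm along x, 150 mm along y, top face 54 mm up. Origin: centre of its underside at table level; z up. Top slab 18 mm thick, with one rectangular opening. Side tray: under the -x half, slides out of the +y face. End tray: under the +x half, slides out of the +x face. The -x and -y faces are plain
- board_opening (a point): centre of the scrape-through opening in the board's slab, at the level of its top face: 84 mm long along board x, 30 mm wide along board y, straight-sided, through the 18 mm slab; 47 mm to -x and 10 mm to -y of the board's centre. Under it is the hollow of the side tray, its floor 43 mm below the top face. Turns with the board
- side_tray (a joint): how far the side tray is out of the board's +y face, in m: 0 fully home, 0.05 all the way out. A stiff push fit: about 9 N slides it, and it stays where left
- side_tray_front (a point): centre of the outer face of the side tray's wooden front panel, 20 mm above the table; panel 100 mm wide along board x, 7 to 35 mm above the table, a finger notch 36 mm wide in its upper edge. Home, this point is 81 mm to +y and 47 mm to -x of the board's centre: 6 mm proud of the board's edge
- end_tray (a joint): how far the end tray is out of the board's +x face, in m: 0 fully home, 0.05 all the way out. The same stiff fit, about 9 N
- end_tray_front (a point): centre of the outer face of the end tray's wooden front panel, 20 mm above the table; panel 140 mm wide along board y, 7 to 35 mm above the table, with the same notch. Home, this point is 106 mm to +x of the board's centre: 6 mm proud of the board's edge
- stop: bent aluminium stop bracket bolted to the table: an upright plate 220 mm long along its x, 60 mm tall, 4 mm thick, with a foot reaching 60 mm behind it to +y. Origin: middle of the flat working face, at table level; that face looks along the bracket's -y. It does not move
- mug: titanium mug, 84 mm across, 85 mm tall, handle to its +y; origin under its centre. Bystander
- pot: steel cook pot, 156 mm across the rim (216 mm over its two wire handles), 90 mm tall; origin under its centre. Bystander
- bowl: stepped collapsible silicone bowl, 144 mm across, 55 mm tall; origin under its centre. Bystander
- spork: orange plastic spork, about 185 mm long, 34 mm wide, 4 mm thick, lying along its x; origin under its middle. Bystander
- canister: grey screw-top gas canister, 108 mm across, 98 mm tall; origin under its centre. Bystander
- shaker: glass salt jar with a steel cap, 48 mm across, 95 mm tall; origin under its centre. Bystander
- spatula: black-handled spatula, about 200 mm long, lying along its x, handle to -x. Bystander

How it is judged:
On the way, in this order (a step that is already met when the one before it is completed fails the run):
1. one tray (either) is fully home, within 3 mm, with the board pressed against the stop bracket (value of joint any of side_tray, end_tray below 0.003 m and contact force between board and stop above 2 N), for 0.05 s.
2. the other tray is fully home too, again with the board pressed against the stop bracket (value of joint each of side_tray, end_tray below 0.003 m and contact force between board and stop above 2 N), for 0.05 s.
At the end, for the whole second after the job is handed in: both trays are within 3 mm of fully home, and the board lies flat on the table (tilt under 0.05 rad, underside within 6 mm of the table top), at rest (value of joint each of side_tray, end_tray below 0.003 m and angle between board's own z axis and vertical below 0.05 rad and height (world z) of board between -0.006 and 0.006 m and linear speed of board below 0.01 m/s); the robot touches nothing.
It fails at once if a piece of the camping gear around the board was moved by more than 30 mm (distance of any of mug, pot, bowl, spork, canister, shaker, spatula from where it was at the start of the episode above 0.03 m).
It also fails if it takes over 51 s, if anything falls off the work surface, if the arm or the gripper's body presses on something with over 40 N, if the wrist force passes 120 N, or if a joint passes its speed limit or range.

## Working session

There is one attempt and no reset: what is moved stays moved. The work goes in short steps, Python scripts to look and compute and a tool call to move; the robot and the scene stay as the last step left them, time stands still between calls to the robot, and variables do not carry over. Pictures are saved under pics/ and viewed, at most 10 in all, crops included, and the job is handed in when it is done.

Besides the shell and the picture viewer there is one more tool, called after ">>>" as name(argument=value, ...), one argument or row to a line, values as JSON. send_rows: Moves the arm, as the interface text tells. Its arguments: {"type":"object","properties":{"plan":{"type":"string"},"hand":{"type":"number"}},"required":["plan"]}

```bash
mkdir -p pics
python3 - <<'E'
from station import sense, optics, workorder, manip
import cv2,json
for n in("top","side"):
    im=optics.get_image(n); cv2.imwrite(f"pics/{n}0.png",im[:,:,::-1]); print(n,optics.get_calibration(n))
print(sense()); print(manip.hold_point_z); print(optics.get_calibration("wrist"))
E
```

```text
top {'fovy': 50.33423619217605, 'cx': 277.70417906942976, 'cy': 208.37388386197577, 'R': array([[ 0.02155699, -0.9997081 ,  0.01090908],
       [-0.99402367, -0.02259985, -0.1067998 ],
       [ 0.10701517, -0.0085416 , -0.9942207 ]]), 't': array([0.00269253, 0.54622975, 1.44381865])}
side {'fovy': 53.8584308260345, 'cx': 279.6388050125602, 'cy': 206.0168340712516, 'R': array([[-0.93861444, -0.34441833, -0.01946669],
       [-0.20669682,  0.60667892, -0.76760479],
       [ 0.2761872 , -0.71646124, -0.64062776]]), 't': array([0.51925163, 0.13110886, 1.17034797])}
{'t': 0.1, 'joints': array([-9.77400325e-01,  3.85462766e-01,  6.77601745e-03, -4.26045784e-04,
       -1.19402291e+00, -2.58569967e-01]), 'joint_velocities': array([-9.37881656e-05, -1.30094368e-03,  2.04772451e-03,  2.82007355e-03,
        2.01879761e-04, -1.41378924e-03]), 'effort': array([-7.55348833e-05, -3.93319881e+01,  1.88931441e+01,  4.19788241e+00,
       -2.54277496e-03,  9.78258583e-06]), 'ee_pos': array([ 0.20520229, -0.58980019,  0.23034781]), 'tool_rot': array([-1.66554548e-01,  9.86031758e-01,  9.52990112e-04, -2.14999025e-04]), 'wrist_force': array([ 0.74733329, -0.49767323,  0.09310967]), 'wrist_torque': array([-0.00130254, -0.02474429,  0.03087249]), 'grip_force': 0.0, 'finger_gap': 0.08534987064666194}
0.0187
{'fovy': 60.48427831402045, 'cx': 278.949745766266, 'cy': 211.74325573869987, 'mount': array([[ 8.79818553e-04, -9.50517345e-01, -3.10670247e-01,
         7.98078964e-02],
       [ 9.99999474e-01,  9.99777732e-04, -2.26890043e-04,
        -8.33866834e-04],
       [ 5.26264116e-04, -3.10669884e-01,  9.50517725e-01,
        -1.42937830e-01],
       [ 0.00000000e+00,  0.00000000e+00,  0.00000000e+00,
         1.00000000e+00]])}
```

View pics/top0.png

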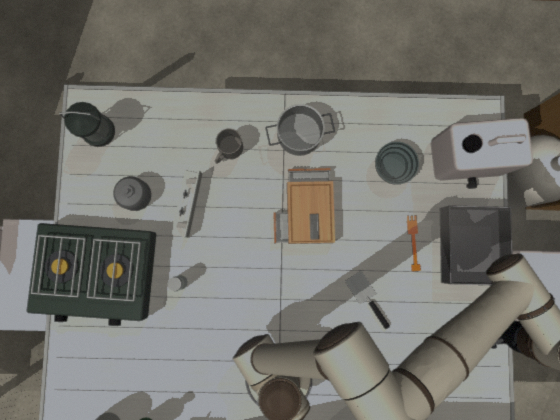

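View pics/side0.png

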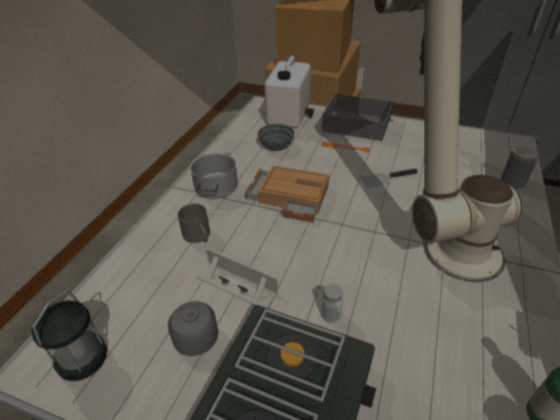

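Top view: world +x is up and +y is left. The board is around (311,212) px, with the end tray sticking out upward and the side tray out to the left. The opening is at (315,226), the stop plate around (192,205) with its face to the right, the mug at (229,145) and the shaker at (177,283).

Run:
```python
import cv2
im=cv2.imread("pics/top0.png")[110:305,165:350]
cv2.imwrite("pics/crop.png",cv2.resize(im,None,fx=3,fy=3,interpolation=cv2.INTER_CUBIC))
```

```text
(no output)
```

View pics/crop.png

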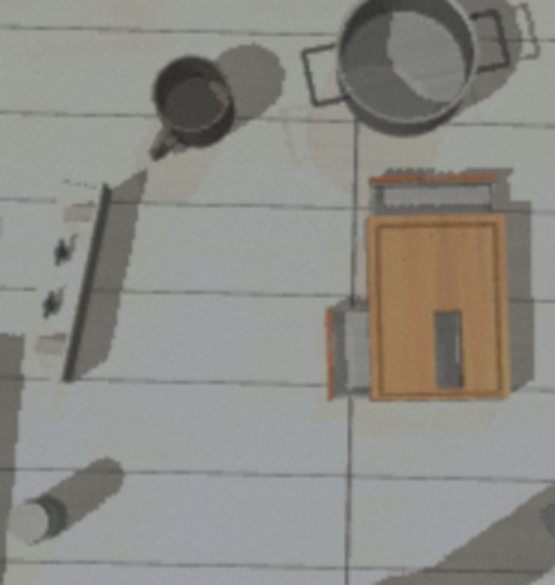

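```bash
cat > h.py <<'E'
import numpy as np
from station import sense, optics, workorder, manip
from scipy.spatial.transform import Rotation as Ro
def px2w(n,u,v,z,cal=None):
    c=cal or optics.get_calibration(n); f=210/np.tan(np.radians(c["fovy"]/2))
    R=c["R"];o=-R.T@c["t"]; d=R.T@np.array([(u-c["cx"])/f,(v-c["cy"])/f,1])
    return (o+d*(z-o[2])/d[2])[:2]
def w2px(n,X):
    c=optics.get_calibration(n); f=210/np.tan(np.radians(c["fovy"]/2)); p=c["R"]@np.array(X)+c["t"]
    return np.array([c["cx"]+f*p[0]/p[2],c["cy"]+f*p[1]/p[2]])
def crop(u,v,z): return px2w("top",165+(u+.5)/3-.5,110+(v+.5)/3-.5,z)
E
python3 - <<'E'
from h import *
np.set_printoptions(precision=4,suppress=True)
b=[crop(*p,.054) for p in[(368,216),(508,214),(510,398),(371,400)]];print("board",b,np.mean(b,0))
b=[crop(*p,.054) for p in[(434,311),(460,310),(463,387),(437,388)]];print("open",b,np.mean(b,0))
for z in(0,.06): print("stop",z,crop(111,185,z),crop(72,380,z),"left",crop(103,185,z),crop(63,380,z))
print("endtray",crop(370,180,.035),crop(497,179,.035)); print("side",crop(329,308,.035),crop(330,400,.035))
print("mug",crop(193,100,.085),"handle tip",crop(155,155,.04),"shaker",crop(32,522,.095),"pot",crop(410,62,.09),"pothandle",crop(307,75,.08))
E
```

```text
board [array([ 0.6317, -0.0145]), array([ 0.6375, -0.1669]), array([ 0.4376, -0.1707]), array([ 0.4322, -0.0216])] [ 0.5348 -0.0934]
open [array([ 0.5295, -0.0878]), array([ 0.5313, -0.1158]), array([ 0.4483, -0.1201]), array([ 0.4466, -0.0922])] [ 0.4889 -0.104 ]
stop 0 [0.6694 0.2746] [0.4488 0.3091] left [0.6692 0.2836] [0.4485 0.3191]
stop 0.06 [0.6581 0.2647] [0.4463 0.2978] left [0.6579 0.2733] [0.4461 0.3074]
endtray [ 0.6752 -0.0165] [ 0.6797 -0.157 ]
side [0.5321 0.0256] [0.4318 0.0223]
mug [0.7479 0.1765] handle tip [0.6966 0.221 ] shaker [0.2983 0.326 ] pot [ 0.794  -0.0553] pothandle [0.7798 0.0551]
```

```bash
cat >> h.py <<'E'
def plan(xyz,ydeg):
    """row (tool units) to reach TCP xyz, tool z down, tool y at world angle ydeg"""
    s=sense(); R0=Ro.from_quat(s["tool_rot"]); a=np.radians(ydeg)
    y=np.array([np.cos(a),np.sin(a),0]); z=np.array([0,0,-1.]); x=np.cross(y,z)
    d=R0.inv().apply(np.array(xyz)-s["ee_pos"])/.3
    r=(R0.inv()*Ro.from_matrix(np.c_[x,y,z])).as_rotvec()/np.radians(45)
    print("row",np.round(d,3),np.round(r,3),"F",np.round(s["wrist_force"],1),"t",s["t"]); return d,r
E
python3 -c "
from h import *
plan([.488-.14,-.105-.24,.23],146);plan([.488,-.105,.23],181.8)"
```

```text
row [-0.718  0.614  0.002] [ 0.002  0.001 -0.818] F [ 0.7 -0.5  0.1] t 0.1
row [-1.421  1.217  0.003] [ 2.000e-03  1.000e-03 -1.614e+00] F [ 0.7 -0.5  0.1] t 0.1
```

>>> send_rows(
  plan="-0.72 0.61 0 0 0 -0.82;-0.72 0.61 0 0 0 -0.82;-0.72 0.61 0 0 0 -0.82;-0.72 0.61 0 0 0 -0.82;-0.72 0.61 0 0 0 -0.82;-0.72 0.61 0 0 0 -0.82;-0.72 0.61 0 0 0 -0.82",
  hand=-0.1,
)

```text
t: 0.98
ee_pos: [0.3491, -0.3466, 0.2311]
tool_rot: [-0.47, 0.883, 0.0, -0.0]
wrist_force: [0.7, 0.2, -0.6]
finger_gap: 0.0382
grip_force: 0.0
```

```bash
python3 -c "
from h import *
s=sense();print(s['ee_pos'],s['joints'],s['finger_gap']);plan([.488,-.105,.16],181.8)"
```

```text
[ 0.34907917 -0.34657184  0.23113183] [-4.50902752e-01  1.57512920e-01 -3.08911582e-01  4.62092466e-05
 -1.10484350e+00 -1.40964236e-01] 0.03824561570765153
row [-0.927  0.065  0.237] [ 0.001  0.    -0.794] F [ 0.7  0.2 -0.6] t 0.975
```

>>> send_rows(
  plan="-0.93 0.065 0.24 0 0 -0.794;-0.93 0.065 0.24 0 0 -0.794;-0.93 0.065 0.24 0 0 -0.794;-0.93 0.065 0.24 0 0 -0.794;-0.93 0.065 0.24 0 0 -0.794;-0.93 0.065 0.24 0 0 -0.794;-0.93 0.065 0.24 0 0 -0.794;-0.93 0.065 0.24 0 0 -0.794",
)

```text
t: 1.98
ee_pos: [0.4884, -0.1054, 0.1596]
tool_rot: [0.717, -0.697, 0.0, -0.0]
wrist_force: [-0.6, -1.3, -0.2]
finger_gap: 0.0385
grip_force: 0.0
```

```bash
python3 -c "
from h import *
import cv2
s=sense();print(s['ee_pos'],s['tool_rot']);im=optics.get_image('wrist');cv2.imwrite('pics/w1.png',im[:,:,::-1]);plan([.488,-.105,.036],181.8)"
```

```text
[ 0.48836844 -0.10535532  0.15955539] [ 7.17401584e-01 -6.96659849e-01  1.07234730e-04 -1.00427688e-04]
row [-0.001  0.001  0.412] [-0.001  0.    -0.003] F [-0.4 -0.9 -0.2] t 2.025
```

View pics/w1.png

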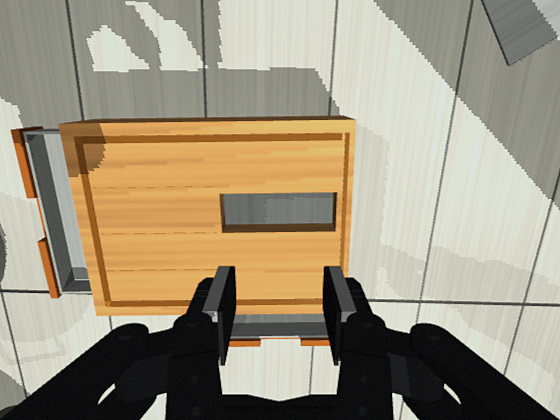

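The wrist view shows the opening between (221,193), (336,192), (336,232) and (222,233) px. I'll compute its position.

Run:
```python
from h import *
s=sense();R=Ro.from_quat(s["tool_rot"]).as_matrix();c=optics.get_calibration("wrist");M=c["mount"]
Rw=R@M[:3,:3];o=R@M[:3,3]+s["ee_pos"]
cal=dict(c,R=Rw.T,t=-Rw.T@o)
p=np.array([px2w("",u,v,.054,cal) for u,v in[(221,193),(336,192),(336,232),(222,233)]])
print(p,p.mean(0)); d=p[0]+p[3]-p[1]-p[2]; print(np.degrees(np.arctan2(d[1],d[0])))
m=p.mean(0); plan([*m,.036],181.8)
```

```text
[[ 0.53035109 -0.11751476]
 [ 0.44835614 -0.12073964]
 [ 0.44592629 -0.09022494]
 [ 0.53021316 -0.08687431]] [ 0.48871167 -0.10383841]
2.2645456502898624
row [-0.005 -0.001  0.412] [-0.001  0.    -0.003] F [-0.4 -0.9 -0.2] t 2.025
```

>>> send_rows(
  plan="-0.005 0 0.15 0 0 0;-0.005 0 0.28 0 0 0;-0.005 0 0.34 0 0 0;-0.005 0 0.38 0 0 0;-0.005 0 0.412 0 0 0;-0.005 0 0.412 0 0 0",
)

```text
t: 2.78
ee_pos: [0.4886, -0.1027, 0.0356]
tool_rot: [0.718, -0.696, -0.0, 0.0]
wrist_force: [0.5, 0.1, 0.2]
finger_gap: 0.0384
grip_force: 0.0
```

>>> send_rows(
  plan="0 0 0 0 0 0;0 0 0 0 0 0;0 0 0 0 0 0;0 0 0 0 0 0",
  hand=0.5,
)

```text
t: 3.28
ee_pos: [0.4887, -0.1025, 0.0358]
tool_rot: [0.718, -0.696, 0.0, -0.0]
wrist_force: [-0.4, -0.6, -2.8]
finger_gap: 0.0595
grip_force: 63.1
```

```bash
python3 -c "
from h import *
plan([.460,.155,.0358],171.1)"
```

```text
row [-0.861  0.069 -0.   ] [-0.     0.     0.238] F [-0.4 -0.6 -2.8] t 3.275
```

>>> send_rows(
  plan="-0.1 0.01 0 0 0 0.03;-0.2 0.017 0 0 0 0.06;-0.3 0.025 0 0 0 0.09;-0.4 0.033 0 0 0 0.12;-0.5 0.04 0 0 0 0.15;-0.6 0.05 0 0 0 0.18;-0.7 0.058 0 0 0 0.21;-0.8 0.066 0 0 0 0.238;-0.86 0.07 0 0 0 0.238;-0.86 0.07 0 0 0 0.238",
)

```text
t: 4.53
ee_pos: [0.4598, 0.1558, 0.0357]
tool_rot: [-0.651, 0.759, -0.0, 0.0]
wrist_force: [-0.7, 0.5, -3.1]
finger_gap: 0.0595
grip_force: 64.3
```

```bash
python3 -c "
from h import *
import cv2
s=sense();print(s['ee_pos'],s['wrist_force'],s['finger_gap']);im=optics.get_image('top')[:,:,::-1][110:305,145:345]
cv2.imwrite('pics/t2.png',cv2.resize(im,None,fx=3,fy=3,interpolation=cv2.INTER_CUBIC))"
```

```text
[0.45977055 0.15582945 0.0357201 ] [-0.66725318  0.50809219 -3.11157232] 0.0594666458771021
```

View pics/t2.png

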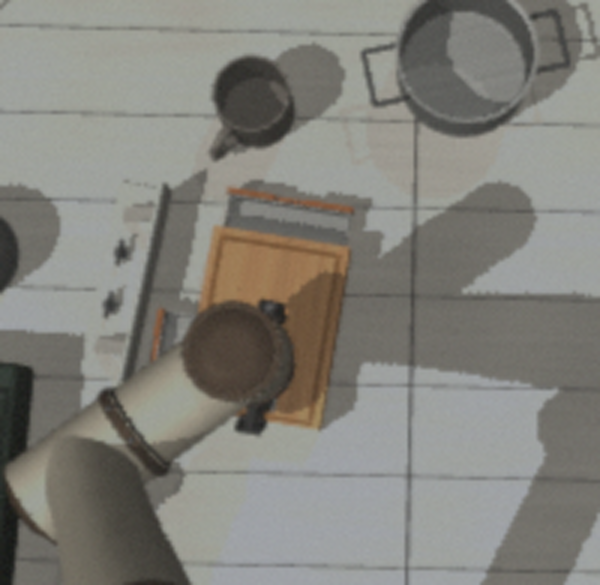

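The board lies square to the bracket. The side panel (160,310) is just off the plate face and the mug is clear. Pushing now.

>>> send_rows(
  plan="-0.02 0 0 0 0 0;-0.04 0 0 0 0 0;-0.06 0 0 0 0 0;-0.075 0 0 0 0 0;-0.09 0 0 0 0 0;-0.10 0 0 0 0 0;-0.11 0 0 0 0 0;-0.12 0 0 0 0 0",
)

```text
t: 5.58
ee_pos: [0.4634, 0.1864, 0.0356]
tool_rot: [-0.648, 0.761, -0.001, -0.004]
wrist_force: [0.6, -13.3, 4.6]
finger_gap: 0.0601
grip_force: 65.2
```

>>> send_rows(
  plan="-0.01 0 0 0 0 0;-0.02 0 0 0 0 0;-0.03 0 0 0 0 0;-0.04 0 0 0 0 0",
)

```text
t: 6.08
ee_pos: [0.4652, 0.198, 0.0356]
tool_rot: [-0.648, 0.761, -0.001, -0.004]
wrist_force: [-0.3, -15.3, 5.3]
finger_gap: 0.0601
grip_force: 65.2
```

>>> send_rows(
  plan="-0.01 0 0 0 0 0;-0.02 0 0 0 0 0;-0.03 0 0 0 0 0;-0.04 0 0 0 0 0",
)

```text
t: 6.58
ee_pos: [0.467, 0.2096, 0.0356]
tool_rot: [-0.648, 0.761, -0.001, -0.004]
wrist_force: [-0.3, -14.9, 6.1]
finger_gap: 0.06
grip_force: 65.2
```

>>> send_rows(
  plan="-0.01 0 0 0 0 0;-0.02 0 0 0 0 0;-0.03 0 0 0 0 0",
)

```text
t: 6.95
ee_pos: [0.4673, 0.2151, 0.0355]
tool_rot: [-0.648, 0.761, -0.002, -0.008]
wrist_force: [2.8, -29.2, 10.5]
finger_gap: 0.0598
grip_force: 66.5
```

>>> send_rows(
  plan="-0.005 0 0 0 0 0;-0.007 0 0 0 0 0;-0.007 0 0 0 0 0",
)

```text
t: 7.32
ee_pos: [0.4671, 0.2153, 0.0355]
tool_rot: [-0.648, 0.762, -0.002, -0.009]
wrist_force: [2.5, -29.5, 11.2]
finger_gap: 0.0597
grip_force: 66.6
```

```bash
python3 -c "
from h import *
s=sense();print(s['ee_pos'],s['wrist_force']);plan([.445,-.03,.0358],171.1)"
```

```text
[0.46714236 0.21526019 0.03548484] [  2.47676511 -29.52065479  11.20044791]
row [ 0.819 -0.058  0.012] [ 0.011 -0.022 -0.007] F [  2.5 -29.5  11.2] t 7.325
```

>>> send_rows(
  plan="0.03 0 0 0 0 0;0.1 0 0 0 0 0;0.2 0 0 0 0 0;0.3 0 0 0 0 0;0.4 -0.01 0 0 0 0;0.5 -0.02 0 0 0 0;0.6 -0.03 0 0 0 0;0.7 -0.04 0 0 0 0;0.8 -0.05 0 0 0 0;0.84 -0.06 0 0 0 0;0.84 -0.06 0 0 0 0",
)

```text
t: 8.7
ee_pos: [0.4493, -0.0274, 0.0356]
tool_rot: [-0.65, 0.76, 0.0, -0.0]
wrist_force: [-0.3, -0.5, -2.6]
finger_gap: 0.0597
grip_force: 65.9
```

>>> send_rows(
  plan="0 0 0 0 0 -0.13;0 0 0 0 0 -0.26;0 0 0 0 0 -0.39;0 0 0 0 0 -0.52;0 0 0 0 0 -0.65;0 0 0 0 0 -0.78;0 0 0 0 0 -0.91;0 0 0 0 0 -1;0 0 0 0 0 -1",
)

```text
t: 9.82
ee_pos: [0.4496, -0.026, 0.0356]
tool_rot: [0.892, -0.453, 0.0, -0.0]
wrist_force: [0.6, 1.1, -4.0]
finger_gap: 0.0595
grip_force: 65.9
```

>>> send_rows(
  plan="0 0 0 0 0 -0.13;0 0 0 0 0 -0.26;0 0 0 0 0 -0.39;0 0 0 0 0 -0.52;0 0 0 0 0 -0.65;0 0 0 0 0 -0.78;0 0 0 0 0 -0.91;0 0 0 0 0 -1;0 0 0 0 0 -1",
)

```text
t: 10.95
ee_pos: [0.4493, -0.0264, 0.0356]
tool_rot: [0.997, -0.078, -0.0, 0.0]
wrist_force: [-1.0, 0.1, -4.6]
finger_gap: 0.0596
grip_force: 65.9
```

```bash
python3 -c "
from h import *
import cv2
s=sense();print(s['ee_pos'],s['wrist_force'],s['finger_gap'],s['joints']);im=optics.get_image('top')[:,:,::-1][110:305,145:345]
cv2.imwrite('pics/t3.png',cv2.resize(im,None,fx=3,fy=3,interpolation=cv2.INTER_CUBIC))
plan([.525-.0068,.140-.043-.03,.0358],261.1)"
```

```text
[ 0.44932422 -0.02644133  0.0356148 ] [-1.03002234  0.07152421 -4.64713209] 0.05955786777930473 [ 3.04182394e-01  3.54768182e-01 -6.54415586e-01  3.78475860e-05
 -5.61912401e-01  1.11070340e+00]
row [ 0.178 -0.344 -0.001] [ 0.     0.    -0.001] F [ 0.3  0.8 -4. ] t 11.0
```

View pics/t3.png

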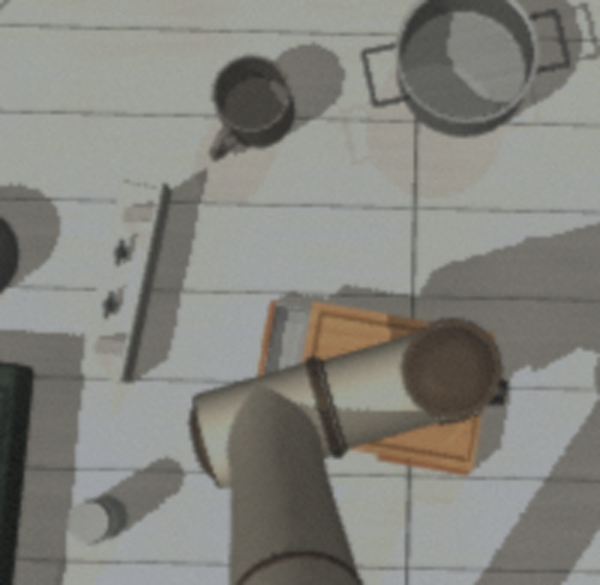

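The board is turned, its end tray faces the plate squarely, and the gear is undisturbed. Next I move to the approach position and push along tool -y.

>>> send_rows(
  plan="0.05 -0.07 0 0 0 0;0.1 -0.14 0 0 0 0;0.15 -0.21 0 0 0 0;0.178 -0.28 0 0 0 0;0.178 -0.32 0 0 0 0;0.178 -0.34 0 0 0 0;0.178 -0.345 0 0 0 0",
)

```text
t: 11.88
ee_pos: [0.5175, 0.0672, 0.0357]
tool_rot: [0.997, -0.078, -0.0, 0.0]
wrist_force: [-0.7, -2.1, -2.6]
finger_gap: 0.0598
grip_force: 67.2
```

>>> send_rows(
  plan="0 -0.02 0 0 0 0;0 -0.04 0 0 0 0;0 -0.06 0 0 0 0;0 -0.08 0 0 0 0;0 -0.1 0 0 0 0;0 -0.11 0 0 0 0;0 -0.12 0 0 0 0;0 -0.13 0 0 0 0;0 -0.14 0 0 0 0",
)

```text
t: 13.0
ee_pos: [0.5227, 0.1058, 0.0358]
tool_rot: [0.997, -0.08, -0.002, 0.002]
wrist_force: [-1.9, -11.9, 2.0]
finger_gap: 0.06
grip_force: 67.7
```

>>> send_rows(
  plan="0 -0.01 0 0 0 0;0 -0.02 0 0 0 0;0 -0.03 0 0 0 0;0 -0.04 0 0 0 0",
)

```text
t: 13.5
ee_pos: [0.5245, 0.1173, 0.0358]
tool_rot: [0.997, -0.08, -0.002, 0.002]
wrist_force: [-1.7, -11.8, 2.2]
finger_gap: 0.06
grip_force: 67.8
```

>>> send_rows(
  plan="0 -0.01 0 0 0 0;0 -0.02 0 0 0 0;0 -0.03 0 0 0 0;0 -0.04 0 0 0 0;0 -0.05 0 0 0 0;0 -0.06 0 0 0 0",
)

```text
t: 14.25
ee_pos: [0.5271, 0.1347, 0.0359]
tool_rot: [0.997, -0.08, -0.003, 0.002]
wrist_force: [-0.9, -13.8, 3.3]
finger_gap: 0.0598
grip_force: 67.9
```

>>> send_rows(
  plan="0 -0.01 0 0 0 0;0 -0.02 0 0 0 0;0 -0.03 0 0 0 0",
)

```text
t: 14.62
ee_pos: [0.5273, 0.1413, 0.036]
tool_rot: [0.997, -0.081, -0.004, 0.004]
wrist_force: [-1.8, -26.4, 10.5]
finger_gap: 0.0597
grip_force: 68.6
```

>>> send_rows(
  plan="0 -0.006 0 0 0 0;0 -0.012 0 0 0 0;0 -0.012 0 0 0 0",
)

```text
t: 15.0
ee_pos: [0.5267, 0.1418, 0.0363]
tool_rot: [0.997, -0.082, -0.006, 0.006]
wrist_force: [-1.8, -30.9, 12.4]
finger_gap: 0.0599
grip_force: 68.8
```

>>> send_rows(
  plan="0 0.02 0 0 0 0;0 0.05 0 0 0 0;0 0.08 0 0 0 0;0 0.1 0 0 0 0;0 0.1 0 0 0 0",
)

```text
t: 15.62
ee_pos: [0.5265, 0.1209, 0.0357]
tool_rot: [0.997, -0.078, -0.0, 0.0]
wrist_force: [0.1, -0.1, -4.6]
finger_gap: 0.0598
grip_force: 67.2
```

>>> send_rows(
  plan="0 0 0 0 0 0;0 0 0 0 0 0;0 0 0 0 0 0;0 0 -0.05 0 0 0;0 0 -0.15 0 0 0;0 0 -0.3 0 0 0;0 0.2 -0.6 0 0 0;0 0.5 -0.6 0 0 0;0 0.9 -0.6 0 0 0;0 1 -0.6 0 0 0;0 1 -0.6 0 0 0",
  hand=-0.1,
)

```text
t: 17.0
ee_pos: [0.4827, -0.1581, 0.2159]
tool_rot: [0.997, -0.077, 0.001, 0.0]
wrist_force: [1.4, -0.2, 0.4]
finger_gap: 0.0385
grip_force: 0.0
```

```bash
python3 -c "
from h import *
import cv2
for n,(a,b,c,d) in dict(top=(110,305,145,345),side=(130,320,130,400)).items():
  im=optics.get_image(n)[:,:,::-1][a:b,c:d]
  cv2.imwrite('pics/f_%s.png'%n,cv2.resize(im,None,fx=2.9,fy=2.9,interpolation=cv2.INTER_CUBIC))"
```

```text
(no output)
```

View pics/f_top.png

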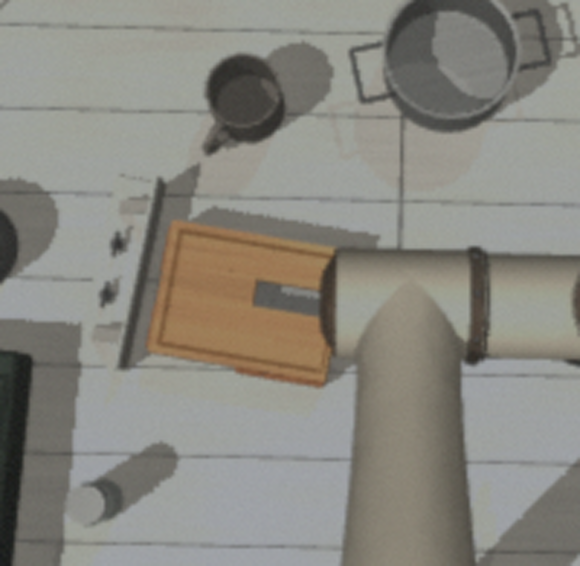

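View pics/f_side.png

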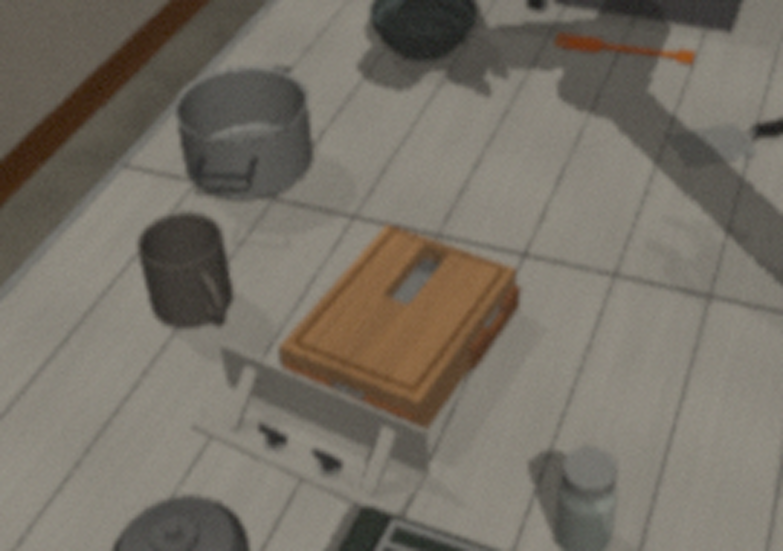

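Both trays are shut: only slivers show, at (285,375) in the top view and (495,325) in the side view. The board lies flat and the surrounding gear hasn't moved. The arm is clear, so I'm handing in.

```bash
python3 -c "
from h import *
print(workorder.finish_job())"
```

```text
the job is handed in; nothing more can be done
None
```

Job handed in at about 17 s: I pressed both trays home against the bracket, and the last pictures show them shut, the board flat, the gear unmoved and the arm clear; the judge's result was not shown.

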